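Set a flat bar over the bending block and clamp it

ROBOT

A 6-joint arm with a two-finger parallel gripper is mounted at the origin on a cart in front of the work surface, level with it; the furniture and walls round the work are solid. World frame = base frame: x ahead of the robot, y to its left, z up, the work surface at z = 0. Lengths are in m, angles in rad, forces in N, time in s.
With the tool pointing down it reaches from about 0.35 to 0.85 m from the base axis. Payload 8.1 kg.
Tool frame: the origin (TCP) lies midway between the tips of the shut fingers; the grasp point (between the pads) lies 19 mm behind it; z points along the fingers, y is the line along which they close (so a half turn about z gives the same grasp; the last joint's range is limited). The gripper opens to 93 mm and grips with 3 to 60 N. Pads are 15 mm wide; open, the fingers measure 128 mm over their backs; the gripper's body (75 mm by 188 mm) begins 65 mm behind the grasp point.
Start: joints at [1.047, 0.13, 1.488, -0, 1.523, -0.085], TCP at [0.255, 0.543, 0.219] pointing down, gripper open.
Joint ranges: [-2.96, 2.96], [-0.89, 2.26], [0.02, 2.5], [-1.34, 4.48], [0, 2.73], [-2.66, 2.66]. Speed limits (rad/s): [2.39, 2.39, 2.79, 3.14, 3.14, 3.14].

INTERFACE

Orientations are given as a rotation vector (axis times angle).
In Python, from plant import ctrl, grab_frame, camera_info, order gives the robot as it stands.
- The arm moves only by the tool jog_arm, never from a script. Its argument "series" is a list of rows, each an object with "claw": the opening, from -1 (shut) to 1 (fully open), so that 0 is half open; "translation": the shift along the tool's x, y, z normalised to -1 to 1, where 1 is 25 mm, a list of three; "twist": the turn about the tool's z normalised to -1 to 1, where 1 is 0.1 rad. A call has 1 to 20 rows; each row shifts and turns the commanded pose from where the row before left it, along the tool's axes as they then stand; what a row does not reach is not made up. A row lasts 1/8 s, in which the tool goes at most 62.5 mm and 10.7 degrees, less where a joint would pass 70% of its speed; a pose out of reach is approached as far as the arm can. A call with a number of a shift or a turn outside -1 to 1 is refused whole. A call with a gripper value outside its range is refused whole. The fingers move at their own pace and stop on an object; "force" is the grip in N (left out, the last holds). Time passes only in rows, so rows that do not move let the fingers close. It gives the time, the measured TCP pose, the force, the opening and the grip force at its end, in the units of the state.
- ctrl.get_obs(): the state, without advancing time (a new reading comes with each control period).
- grab_frame(name): name is "scene" or "top" or "wrist"; returns the picture (420x560x3 uint8, red, green, blue); there is no depth.
- camera_info(name): a dict with "fx", "fy", "cx", "cy" (pixels), "k1" (the pictures are not rectified: a ray, as slopes to the right and down, at radius r is drawn at 1 + k1 r^2 times it, then the intrinsics apply), "extrinsics" (4x4, takes a point from world to camera coordinates); the wrist camera has in their place "mount" (4x4, takes a point from camera to tool coordinates, whose origin is the TCP and whose axes are the flange's). Camera axes: x right, y down, z forward; pixel columns grow to the right and rows downward; lengths in m; the calibration is good to about 2 mm. A picture is of the moment at which its call begins: read the wrist's pose just before it. camera_info takes no time and is no camera call.
- order.job_done(): hands the job in; it is judged then, once.
The state is a dict: "t": time; "joint_positions": joint angles; "joint_vel": joint speeds; "joint_torque": joint torques, N m; "ee_pos": TCP position; "ee_rot": TCP orientation; "wrist_force": force on the tool from outside, world axes, zero at the start; "ft_torque": the same for the moment, N m; "opening": finger opening in m; "grip_force": force on a finger pad.
Only numpy, scipy, OpenCV 4.12 (cv2) and the standard library are available. Lean on these libraries where they do the work, as an engineer would, in place of code of your own. Each camera call takes 0.05 s, during which the arm holds its last target. There are 200 camera calls.

TASK

Set the flat bar up for bending: push it with the fingertips, without picking it up, until its long side lies flush against the fence and 30 mm of it overhangs the block's free edge, so that the scribed line lies on that edge. Then press the toggle clamp's handle fully down so that the clamp locks the bar there. Leave the hammer, the try square and the tape measure where they lie.

Things in the scene. Friction and masses are not known exactly. Their poses are not given: they have to be found in the camera images.
- bend_block: Bending block bolted to the bench at a place and yaw that differ from start to start. Origin in the bench surface; its x points across the block to the fence, y along it, z up. Steel base plate: x -45 to 110, y -100 to 100, 8 mm thick, bolt heads 15 mm high in its corners. On it the dark steel block: x -20 to 30, y -75 to 75 mm, top at z = 40 mm.
- fence_mid (a point): Middle of the lower edge of the fence's face: (18, 0, 40) mm in the block's frame, axes as the block's. The steel fence (12 mm thick, 12 mm high) runs along the block's far side, over its whole length. The ledge before it is 38 mm wide: the bar, 40 mm wide, has its centre line at the block's x = -2 mm when flush, and then stands 2 mm proud of the block's near face.
- edge_mid (a point): The block's free edge (the bending edge): middle of the ledge's top edge at the block's -y end, (-2, -75, 40) mm in the block's frame, axes as the block's. The bar has to stick out beyond it, towards the block's -y.
- flat_bar: Loose steel flat bar, 40 mm wide (its x), 200 long (its y), 6 thick, about 0.36 kg, friction about 0.4 to 0.8. Origin: middle of its underside. It lies on the ledge, its front end 5 to 30 mm short of the free edge, 6 to 13 mm off the fence and up to 0.05 rad askew; its rear end sticks out 55 to 80 mm behind the block (some 20 mm once the bar is set).
- bar_front (a point): Middle of the bar's front end face (the end that has to overhang; bar's y = -100 mm), half-way up its thickness; axes as the bar's. A thin dark line is scribed across the bar 30 mm from this end.
- bar_rear (a point): Middle of the bar's rear end face (the end with two 10 mm holes; bar's y = 100 mm), half-way up its thickness; axes as the bar's.
- clamp_handle (a joint): Handle of the toggle clamp, rad: 0 is open (handle 0.85 rad above level, clamp's top at z = 175 mm), 0.85 is fully down and locked (level, pointing along the block's +x, away from the robot); above 0.80 counts as locked. It stays where it is left and starts at 0 to 0.1. Pressing takes about 6 to 14 N.
- handle_pivot (a point): Centre of the handle's axis, which runs along the block's y: (64, -35, 84) mm in the block's frame. The clamp stands behind the fence on a riser 44 mm wide along the block's y.
- handle_grip (a point): Point on the centre line of the handle's black rubber sleeve, 90 mm from the handle's axis. The sleeve is 19 mm wide and 18 thick and reaches from 50 to 112 mm from that axis; its top lies 9 mm above this point when the handle is down.
- clamp_foot: Black rubber foot (diameter 17 mm) under the end of the clamp's arm. Origin: middle of its underside. As the handle goes down the arm swings over and the foot lands on the bar's centre line, 40 mm behind the free edge; it yields on a spring by about 4 mm and, locked, presses with about 6 N.
- hammer: Bystander: hammer, 110 x 304 x 25 mm, lying to the robot's right of the block. Origin: middle of its underside.
- try_square: Bystander: engineer's try square, 100 x 168 x 14 mm, lying to the left. Origin: middle of its underside.
- tape_measure: Bystander: pocket tape measure, 36 x 79 x 66 mm, black with a round yellow face, standing behind the hammer, right of the clamp. Origin: middle of its underside.

How it is judged:
By the outcome, as a careful person would: the job done as asked, in the order asked, and still so for the second after the job is handed in, with the robot touching nothing.
It also fails if it takes over 64 s, if anything falls off the work surface, if the arm or the gripper's body presses on something with over 40 N, if the wrist force passes 120 N, or if a joint passes its speed limit or range.

## Working session

There is one attempt and no reset: what is moved stays moved. The work goes in short steps, Python scripts to look and compute and a tool call to move; the robot and the scene stay as the last step left them, time stands still between calls to the robot, and variables do not carry over. Pictures are saved under pics/ and viewed, at most 14 in all, crops included, and the job is handed in when it is done.

Besides the shell and the picture viewer there is one more tool, called after "Emit:" in YAML: its name, and indented under it one key for each argument. jog_arm: Moves the arm, as the interface text tells. Its arguments: {"type":"object","properties":{"series":{"type":"array"},"force":{"type":"number"}},"required":["series"]}

```bash
mkdir -p pics; cat > h.py <<'E'
import numpy as np, cv2
from plant import ctrl, grab_frame, camera_info, order
from scipy.spatial.transform import Rotation as R
def grab(n,f):
    im=grab_frame(n)[:,:,::-1].copy(); cv2.imwrite(f'pics/{f}.png',im); return im
def cam(n,obs=None):
    c=camera_info(n)
    if 'extrinsics' in c: T=np.linalg.inv(np.array(c['extrinsics']))
    else:
        B=np.eye(4);B[:3,:3]=R.from_rotvec(obs['ee_rot']).as_matrix();B[:3,3]=obs['ee_pos'];T=B@np.array(c['mount'])
    return c,T
def ray(n,uv,z,obs=None):
    c,T=cam(n,obs); uv=np.atleast_2d(np.array(uv,float))
    d=np.c_[(uv[:,0]-c['cx'])/c['fx'],(uv[:,1]-c['cy'])/c['fy']]
    u=d.copy()
    for _ in range(20): u=d/(1+c['k1']*(u**2).sum(1,keepdims=True))
    v=np.c_[u,np.ones(len(u))]@T[:3,:3].T; o=T[:3,3]
    return o+v*((z-o[2])/v[:,2])[:,None]
def proj(n,P,obs=None):
    c,T=cam(n,obs); p=(np.atleast_2d(P)-T[:3,3])@T[:3,:3]; s=p[:,:2]/p[:,2:]
    s=s*(1+c['k1']*(s**2).sum(1,keepdims=True)); return s*[c['fx'],c['fy']]+[c['cx'],c['cy']]
E
python3 - <<'E'
from h import *
a=grab('scene','s1');b=grab('top','t1')
cv2.imwrite('pics/st.png',cv2.resize(np.vstack([a,b]),None,fx=.71,fy=.71))
o=ctrl.get_obs();print(o['ee_pos'],o['ee_rot'],R.from_rotvec(o['ee_rot']).as_matrix().round(3),o['t'])
for n in('scene','top'):c,T=cam(n);print(T.round(3),c['fx'],c['k1'])
print(camera_info('wrist'))
E
```

```text
[0.25462    0.54271925 0.21768146] [-6.83601124e-01 -3.06578650e+00  2.49999712e-03] [[-0.905  0.425 -0.001]
 [ 0.425  0.905 -0.001]
 [ 0.    -0.002 -1.   ]] 0.1
[[ 0.911 -0.297  0.287  0.18 ]
 [-0.413 -0.651  0.637 -0.725]
 [-0.002 -0.699 -0.715  0.999]
 [ 0.     0.     0.     1.   ]] 498.428818269941 -0.1611668592676435
[[-0.004 -0.994  0.108  0.358]
 [-1.     0.007  0.019  0.027]
 [-0.02  -0.108 -0.994  1.575]
 [ 0.     0.     0.     1.   ]] 530.5466858048354 -0.15818319554691163
{'fx': 289.6982488097861, 'fy': 289.6982488097861, 'cx': 281.1019307412194, 'cy': 210.39751887440545, 'k1': -0.003499443884469317, 'mount': array([[ 6.03018020e-04, -9.71546851e-01, -2.36846688e-01,
         6.67582044e-02],
       [ 9.99999816e-01,  6.02397065e-04,  7.49891778e-05,
         8.61548127e-04],
       [ 6.98202499e-05, -2.36846689e-01,  9.71547035e-01,
        -1.66578381e-01],
       [ 0.00000000e+00,  0.00000000e+00,  0.00000000e+00,
         1.00000000e+00]])}
```

View pics/t1.png

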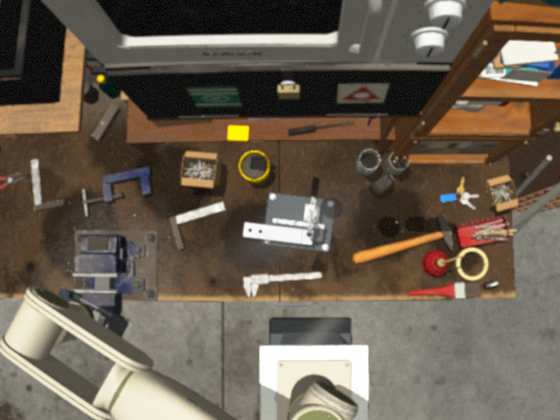

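View pics/s1.png

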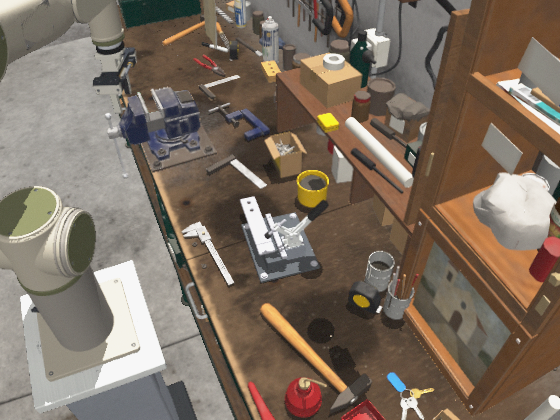

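```bash
python3 - <<'E'
from h import *
b=cv2.imread('pics/t1.png')
cv2.imwrite('pics/tc.png',cv2.resize(b[170:260,232:352],None,fx=6.5,fy=6.5,interpolation=cv2.INTER_CUBIC))
E
```

```text
(no output)
```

View pics/tc.png

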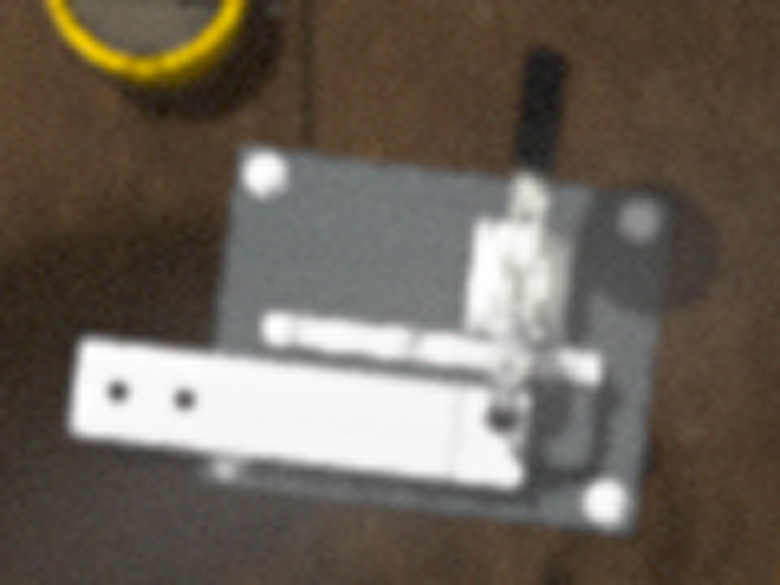

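```bash
python3 - <<'E'
from h import *
f=lambda L:np.array(L)/6.5+[232,170]-.42
P=ray('top',f([(240,148),(632,530)]),.008);print('plate',P)
B=ray('top',f([(265,173),(640,218),(603,500)]),.015);print('bolts',B)
F=ray('top',f([(263,328),(603,368)]),.052);print('fence',F)
Q=ray('top',f([(80,340),(70,435),(522,487)]),.046);print('bar',Q)
d=B[0]-B[1];y1=np.arctan2(-d[0],d[1]);d=F[0]-F[1];y2=np.arctan2(-d[0],d[1]);d=Q[1]-Q[2];y3=np.arctan2(-d[0],d[1])
d=P[0]-P[1]; y4=np.arctan2(d[1],d[0])-np.arctan2(200,155)
print('yaws',y1,y2,y4,'bar',y3)
y=(y1+y2+y4)/3
Rz=R.from_euler('z',y).as_matrix()
print('origin',P.mean(0)-Rz@[.0325,0,.008],(B[0]+B[2])/2-Rz@[.0325,0,.015],F.mean(0)-Rz@[.024,0,.052])
O=P.mean(0)-Rz@[.0325,0,.008]
print('bar in block',(Q-O)@Rz*1000)
w=ctrl.get_obs();print(w['wrist_force'])
E
```

```text
plate [[ 0.60337784  0.12897381  0.008     ]
 [ 0.42675343 -0.0492029   0.008     ]]
bolts [[ 0.59061249  0.11704905  0.015     ]
 [ 0.56863841 -0.05413671  0.015     ]
 [ 0.44010192 -0.0358839   0.015     ]]
fence [[ 0.51547979  0.11582482  0.052     ]
 [ 0.49667742 -0.03497992  0.052     ]]
bar [[0.51123062 0.19812064 0.046     ]
 [0.46869082 0.2023948  0.046     ]
 [0.44446102 0.0012392  0.046     ]]
yaws -0.12766580496939764 -0.1240401028726219 -0.12171300420915798 bar -0.11987551183709096
origin [4.82817078e-01 4.39203884e-02 6.93889390e-18] [ 4.83108651e-01  4.46175080e-02 -9.71445147e-17] [4.82264289e-01 4.34020925e-02 4.85722573e-17]
bar in block [[  9.04947927 156.53482862  46.        ]
 [-33.6918454  155.49453503  46.        ]
 [-32.76035926 -47.1129511   46.        ]]
[ 0.63041867  0.03137683 -0.02112082]
```

Emit:
jog_arm:
  series:
    - {"claw": 1,"translation": [0,0,-0.4],"twist": -0.8}
    - {"claw": 1,"translation": [0,0,-0.4],"twist": -0.8}
    - {"claw": 1,"translation": [0,0,-0.4],"twist": -0.8}
    - {"claw": 1,"translation": [0,0,0],"twist": -0.75}
    - {"claw": 1,"translation": [-0.5,-1,0],"twist": 0}
    - {"claw": 1,"translation": [-0.5,-1,0],"twist": 0}
    - {"claw": 1,"translation": [-0.5,-1,0],"twist": 0}
    - {"claw": 1,"translation": [-0.5,-1,0],"twist": 0}
    - {"claw": 1,"translation": [-0.5,-1,0],"twist": 0}
    - {"claw": 1,"translation": [-0.5,-1,0],"twist": 0}
    - {"claw": 1,"translation": [-0.5,-1,0],"twist": 0}
    - {"claw": 1,"translation": [-0.5,-1,0],"twist": 0}
    - {"claw": 1,"translation": [-0.5,-1,0],"twist": 0}
    - {"claw": 1,"translation": [-0.5,-1,0],"twist": 0}
    - {"claw": 1,"translation": [-0.5,-1,0],"twist": 0}
    - {"claw": 1,"translation": [-0.5,-1,0],"twist": 0}
    - {"claw": 1,"translation": [-0.5,-1,0],"twist": 0}
    - {"claw": 1,"translation": [-0.5,-1,0],"twist": 0}
    - {"claw": 1,"translation": [-0.5,-1,0],"twist": 0}
    - {"claw": 1,"translation": [-0.5,-1,0],"twist": 0}

```text
t: 2.6
ee_pos: [0.4039, 0.1206, 0.2483]
ee_rot: [-0.194, -3.135, 0.0]
wrist_force: [0.0, -0.6, -0.1]
opening: 0.0929
grip_force: 0.0
```

```bash
cat >> h.py <<'E'
O=np.array([.4827,.0440,0]);Y=-.1245
def toblk(P): return (np.atleast_2d(P)-O)@R.from_euler('z',Y).as_matrix()*1000
def towld(P): return O+np.atleast_2d(np.array(P,float))/1000@R.from_euler('z',Y).as_matrix().T
E
python3 - <<'E'
from h import *
import pickle
o=ctrl.get_obs();a=grab('wrist','w1');pickle.dump(o,open('o1.pkl','wb'))
print(o['ee_pos'],o['ee_rot'],toblk(o['ee_pos']))
cv2.imwrite('pics/w1b.png',cv2.resize(a,(784,588),interpolation=cv2.INTER_CUBIC))
E
```

```text
[0.40394811 0.12061896 0.24828005] [-1.94250279e-01 -3.13505954e+00  1.67552227e-04] [[-87.65677677  66.24661868 248.28004597]]
```

View pics/w1b.png

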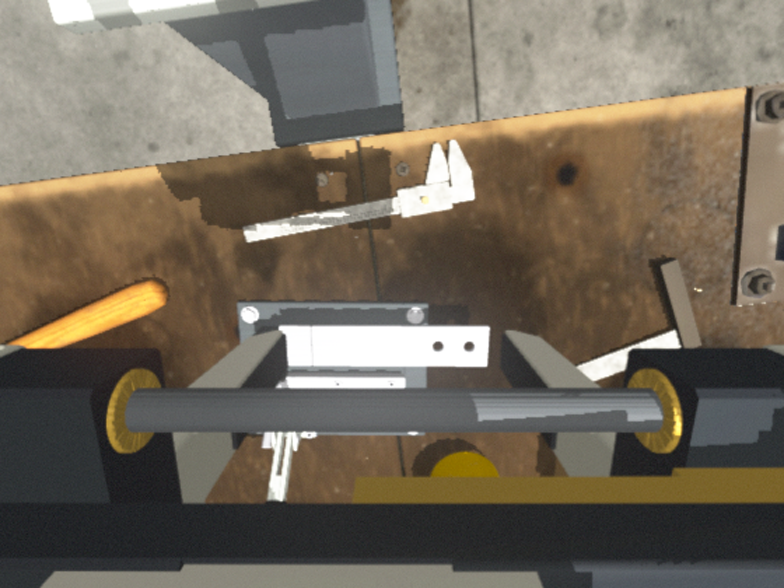

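```bash
python3 - <<'E'
from h import *
import pickle
o=pickle.load(open('o1.pkl','rb'))
f=lambda L:np.array(L)/1.4-.15
r=lambda L,z:toblk(ray('wrist',f(L),z,o)).round(1)
print('bar',r([(278,327),(489,325),(489,366),(311,326),(312,366)],.046))
print('bolts',r([(249,315),(415,315)],.015))
print('plate',r([(237,302),(428,302)],.008))
print('fence top',r([(285,373),(405,376),(405,388)],.052))
# subpixel edges in gray: bar near edge & fence rows at cols
g=cv2.cvtColor(cv2.imread('pics/w1.png'),cv2.COLOR_BGR2GRAY)
for c in (235,270,285): print(c,list(g[225:282,c]))
E
```

```text
bar [[-32.4 -42.9  46. ]
 [-34.7 158.5  46. ]
 [  7.3 160.9  46. ]
 [-33.5 -11.3  46. ]
 [  7.5 -12.2  46. ]]
bolts [[-35.1 -81.1  15. ]
 [-35.4  89.5  15. ]]
plate [[-47.1 -95.    8. ]
 [-47.3 103.2   8. ]]
fence top [[ 12.2 -37.4  52. ]
 [ 15.2  78.6  52. ]
 [ 27.9  78.7  52. ]]
235 [np.uint8(95), np.uint8(96), np.uint8(95), np.uint8(95), np.uint8(96), np.uint8(97), np.uint8(106), np.uint8(161), np.uint8(240), np.uint8(255), np.uint8(255), np.uint8(255), np.uint8(255), np.uint8(255), np.uint8(255), np.uint8(255), np.uint8(255), np.uint8(255), np.uint8(254), np.uint8(254), np.uint8(255), np.uint8(254), np.uint8(255), np.uint8(255), np.uint8(254), np.uint8(255), np.uint8(255), np.uint8(255), np.uint8(255), np.uint8(255), np.uint8(255), np.uint8(255), np.uint8(255), np.uint8(255), np.uint8(255), np.uint8(254), np.uint8(208), np.uint8(155), np.uint8(142), np.uint8(108), np.uint8(108), np.uint8(126), np.uint8(135), np.uint8(144), np.uint8(210), np.uint8(254), np.uint8(255), np.uint8(255), np.uint8(255), np.uint8(255), np.uint8(255), np.uint8(254), np.uint8(166), np.uint8(96), np.uint8(9
[... 1041 characters left out ...]
p.uint8(255), np.uint8(255), np.uint8(255), np.uint8(255), np.uint8(255), np.uint8(255), np.uint8(255), np.uint8(255), np.uint8(255), np.uint8(255), np.uint8(255), np.uint8(255), np.uint8(255), np.uint8(255), np.uint8(255), np.uint8(255), np.uint8(255), np.uint8(255), np.uint8(255), np.uint8(255), np.uint8(255), np.uint8(255), np.uint8(255), np.uint8(255), np.uint8(255), np.uint8(254), np.uint8(237), np.uint8(170), np.uint8(152), np.uint8(144), np.uint8(115), np.uint8(117), np.uint8(132), np.uint8(141), np.uint8(188), np.uint8(253), np.uint8(255), np.uint8(255), np.uint8(255), np.uint8(255), np.uint8(254), np.uint8(253), np.uint8(168), np.uint8(96), np.uint8(90), np.uint8(96), np.uint8(102)]
```

Emit:
jog_arm:
  series:
    - {"claw": 1,"translation": [0,-0.4,1],"twist": 0}
    - {"claw": 1,"translation": [0,0,1],"twist": 0}
    - {"claw": 1,"translation": [0,0,1],"twist": 0}
    - {"claw": 1,"translation": [0,0,1],"twist": 0}
    - {"claw": 1,"translation": [0,0,1],"twist": 0}
    - {"claw": 1,"translation": [0,0,1],"twist": 0}
    - {"claw": 1,"translation": [0,0,1],"twist": 0}
    - {"claw": 1,"translation": [0,0,1],"twist": 0}
    - {"claw": 1,"translation": [0,0,0.6],"twist": 0}
    - {"claw": 1,"translation": [-0.8,0,0],"twist": 0}
    - {"claw": 1,"translation": [-0.4,0,0],"twist": 0}
    - {"claw": 1,"translation": [0,0,0],"twist": 0}

```text
t: 4.15
ee_pos: [0.4332, 0.1079, 0.0341]
ee_rot: [0.195, 3.135, 0.0]
wrist_force: [-0.3, -0.2, 0.2]
opening: 0.0932
grip_force: 0.0
```

Emit:
jog_arm:
  series:
    - {"claw": 1,"translation": [-0.2,0,0],"twist": 0}
    - {"claw": 1,"translation": [-0.2,0,0],"twist": 0}
    - {"claw": 1,"translation": [-0.2,0,0],"twist": 0}
    - {"claw": 1,"translation": [0,0,0],"twist": 0}

```text
t: 4.65
ee_pos: [0.4478, 0.106, 0.0338]
ee_rot: [0.195, 3.135, 0.0]
wrist_force: [-1.0, -0.1, -0.7]
opening: 0.093
grip_force: 0.0
```

Emit:
jog_arm:
  series:
    - {"claw": 1,"translation": [-0.12,0,0],"twist": 0}
    - {"claw": 1,"translation": [-0.12,0,0],"twist": 0}
    - {"claw": 1,"translation": [-0.12,0,0],"twist": 0}
    - {"claw": 1,"translation": [0,0,0],"twist": 0}

```text
t: 5.15
ee_pos: [0.4561, 0.105, 0.0335]
ee_rot: [-0.194, -3.135, 0.0]
wrist_force: [-2.4, 0.8, 1.9]
opening: 0.0931
grip_force: 1.4
```

Emit:
jog_arm:
  series:
    - {"claw": 1,"translation": [-0.1,0,0],"twist": 0}
    - {"claw": 1,"translation": [0,0,0],"twist": 0}

```text
t: 5.4
ee_pos: [0.4583, 0.1047, 0.0334]
ee_rot: [-0.195, -3.134, -0.0]
wrist_force: [-4.1, 1.1, 2.9]
opening: 0.093
grip_force: 2.3
```

Emit:
jog_arm:
  series:
    - {"claw": 1,"translation": [-0.06,0,0],"twist": 0}
    - {"claw": 1,"translation": [0,0,0],"twist": 0}

```text
t: 5.65
ee_pos: [0.4584, 0.1047, 0.0334]
ee_rot: [-0.195, -3.131, 0.0]
wrist_force: [-12.3, 1.4, 11.0]
opening: 0.0931
grip_force: 6.3
```

Emit:
jog_arm:
  series:
    - {"claw": 1,"translation": [0.4,0,0],"twist": 0}
    - {"claw": 1,"translation": [0.4,0,0],"twist": 0}
    - {"claw": -1,"translation": [0,0.5,-0.8],"twist": 0}
    - {"claw": -1,"translation": [0,0.8,-0.6],"twist": 0}
    - {"claw": -1,"translation": [0,1,0],"twist": 0}
    - {"claw": -1,"translation": [0,1,0],"twist": 0}
    - {"claw": -1,"translation": [0,1,0],"twist": 0}
    - {"claw": -1,"translation": [-0.9,0.9,0],"twist": 0}
    - {"claw": -1,"translation": [-0.95,0,0],"twist": 0}
    - {"claw": -1,"translation": [0,0,0],"twist": 0}
    - {"claw": -1,"translation": [0,0,0],"twist": 0}

```text
t: 7.02
ee_pos: [0.5015, 0.23, 0.0683]
ee_rot: [-0.195, -3.135, 0.0]
wrist_force: [-0.4, -0.3, 0.6]
opening: 0.0072
grip_force: 0.0
```

```bash
python3 - <<'E'
from h import *
import pickle
o=ctrl.get_obs();a=grab('wrist','w2');pickle.dump(o,open('o2.pkl','wb'))
print(o['ee_pos'],toblk(o['ee_pos']),o['opening'])
cv2.imwrite('pics/w2b.png',cv2.resize(a,(784,588),interpolation=cv2.INTER_CUBIC))
E
```

```text
[0.50147277 0.22998808 0.06833524] [[ -4.4682726  186.87968603  68.3352416 ]] 0.007192469856811172
```

View pics/w2b.png

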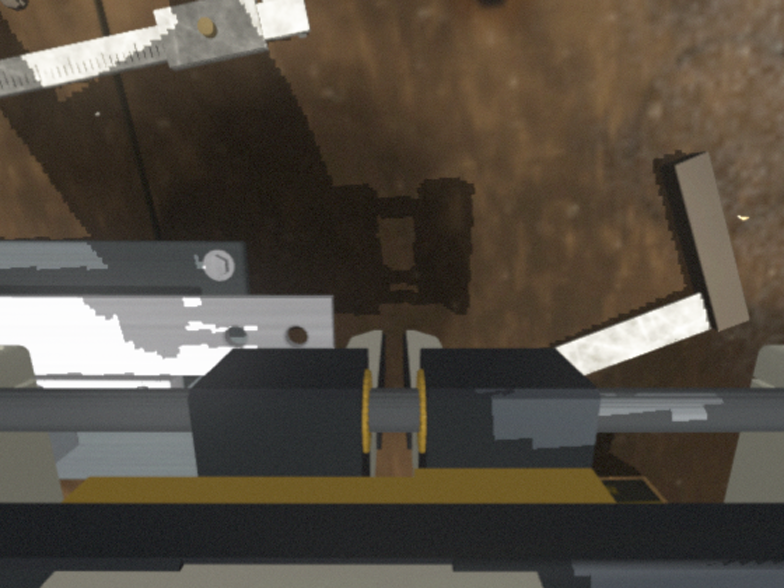

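```bash
python3 - <<'E'
from h import *
import pickle
o=pickle.load(open('o2.pkl','rb'))
f=lambda L:np.array(L)/1.4-.15
r=lambda L,z:toblk(ray('wrist',f(L),z,o)).round(1)
print('bar',r([(333,296),(333,345),(100,296)],.046))
print('bolt',r([(218,265)],.015),'plate',r([(246,240),(20,240)],.008))
T=towld([-2,180,34])
print(T, proj('wrist',towld([[-4.5,186.9,68],[-12,169,68]]),o)*1.4)
E
```

```text
bar [[-24.2 159.   46. ]
 [  0.7 158.1  46. ]
 [-24.1  47.   46. ]]
bolt [[-34.   91.7  15. ]] plate [[-47.  105.7   8. ]
 [-46.9 -20.9   8. ]]
[[0.50306763 0.22285514 0.034     ]] [[390.6456332  351.48330372]
 [349.41450803 335.23581814]]
```

Emit:
jog_arm:
  series:
    - {"claw": -1,"translation": [0,0,0.7],"twist": 0}
    - {"claw": -1,"translation": [0,0,0.65],"twist": 0}
    - {"claw": -1,"translation": [0,-0.2,0],"twist": 0}
    - {"claw": -1,"translation": [0,-0.2,0],"twist": 0}
    - {"claw": -1,"translation": [0,-0.2,0],"twist": 0}
    - {"claw": -1,"translation": [0,-0.2,0],"twist": 0}
    - {"claw": -1,"translation": [0,-0.2,0],"twist": 0}
    - {"claw": -1,"translation": [0,0,0],"twist": 0}

```text
t: 8.07
ee_pos: [0.4996, 0.205, 0.0352]
ee_rot: [0.195, 3.135, -0.0]
wrist_force: [0.1, -0.4, 0.6]
opening: 0.0005
grip_force: 0.2
```

Emit:
jog_arm:
  series:
    - {"claw": -1,"translation": [0,-0.2,0],"twist": 0}
    - {"claw": -1,"translation": [0,-0.2,0],"twist": 0}
    - {"claw": -1,"translation": [0,-0.2,0],"twist": 0}
    - {"claw": -1,"translation": [0,-0.2,0],"twist": 0}
    - {"claw": -1,"translation": [0,0,0],"twist": 0}

```text
t: 8.7
ee_pos: [0.4969, 0.185, 0.035]
ee_rot: [0.195, 3.135, -0.001]
wrist_force: [0.4, 1.5, 1.4]
opening: 0.0007
grip_force: 0.9
```

Emit:
jog_arm:
  series:
    - {"claw": -1,"translation": [0,-0.2,0],"twist": 0}
    - {"claw": -1,"translation": [0,-0.2,0],"twist": 0}
    - {"claw": -1,"translation": [0,-0.2,0],"twist": 0}
    - {"claw": -1,"translation": [0,0,0],"twist": 0}

```text
t: 9.2
ee_pos: [0.4949, 0.17, 0.0348]
ee_rot: [-0.195, -3.135, 0.001]
wrist_force: [-0.9, 1.2, 1.8]
opening: 0.0005
grip_force: 0.8
```

```bash
python3 - <<'E'
from h import *
import pickle
o=ctrl.get_obs();print(o['ee_pos'],toblk(o['ee_pos']),o['wrist_force'])
a=grab('wrist','w3');b=grab('top','t3');s=grab('scene','s3');pickle.dump(o,open('o3.pkl','wb'))
t=cv2.resize(b[195:255,240:350],(784,428),interpolation=cv2.INTER_CUBIC)
cv2.imwrite('pics/c3.png',np.vstack([t,cv2.resize(a[200:270,:],(784,98))]))
E
```

```text
[0.49485657 0.16996201 0.03477695] [[ -3.57930786 126.49663472  34.7769503 ]] [-0.86359785  1.19285753  1.8182896 ]
```

View pics/c3.png

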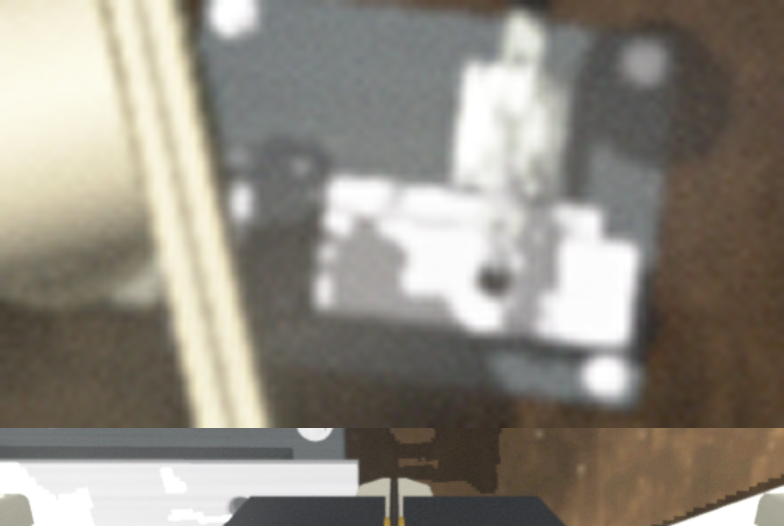

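```bash
python3 - <<'E'
from h import *
import pickle
o=pickle.load(open('o3.pkl','rb'))
f=lambda L:np.array(L)/7.127+[240,195]-.43
F=toblk(ray('top',f([(640,246),(634,345)]),.046));print('front top',F)
print('bolts top',toblk(ray('top',f([(644,62),(606,376),(232,15)]),.015)))
print('fence end top',toblk(ray('top',f([(604,212)]),.052)))
g=cv2.cvtColor(cv2.imread('pics/w3.png'),cv2.COLOR_BGR2GRAY).astype(float)
# column edges of bar rear and plate end
for v in (228,232,236): r=g[v,235:270]; print(v,235+np.argmin(np.diff(r)),r[10:30].astype(int))
for v in (205,209): r=g[v,230:262]; print(v,r.astype(int))
W=lambda u,v,z:toblk(ray('wrist',[(u,v)],z,o)).round(1)
print('rear wrist',W(255.7,226,.046),'plate',W(246.2,203,.008))
E
```

```text
front top [[ 17.62061437 -92.17715412  46.        ]
 [-22.60650827 -94.31201679  46.        ]]
bolts top [[ 96.97250132 -86.42900606  15.        ]
 [-34.67064874 -85.56120254  15.        ]
 [ 96.49781089  86.37636342  15.        ]]
fence end top [[ 29.0695401  -75.92603448  52.        ]]
228 255 [234 233 233 233 233 233 233 232 232 225 181 104  67  58  58  59  59  55
  56  54]
232 255 [232 232 231 231 232 231 231 230 233 222 185 110  64  56  60  57  58  61
  61  63]
236 255 [230 229 230 231 230 229 230 230 230 220 182 108  65  56  61  61  57  59
  58  59]
205 [237 236 233 221 179 124 110 111 111 112 111 113 109 110 102  93  75  59
  57  60  59  64  63  64  65  59  61  59  56  56  59  55]
209 [121 116 115 114 116 115 116 116 113 117 114 114 116 113 107  96  78  64
  59  53  58  61  59  60  62  59  54  57  56  56  54  59]
rear wrist [[-23.1 113.6  46. ]] plate [[-28.  103.9   8. ]]
```

Emit:
jog_arm:
  series:
    - {"claw": -1,"translation": [0,-0.1,0],"twist": 0}
    - {"claw": -1,"translation": [0,-0.1,0],"twist": 0}
    - {"claw": -1,"translation": [0,-0.1,0],"twist": 0}
    - {"claw": -1,"translation": [0,-0.06,0],"twist": 0}
    - {"claw": -1,"translation": [0,0,0],"twist": 0}
    - {"claw": -1,"translation": [0,0.4,0],"twist": 0}
    - {"claw": -1,"translation": [0,0.4,0],"twist": 0}
    - {"claw": -1,"translation": [1,0,-1],"twist": 0}
    - {"claw": -1,"translation": [1,0,-1],"twist": 0}
    - {"claw": -1,"translation": [1,-1,-1],"twist": 0}
    - {"claw": -1,"translation": [0.5,-1,-1],"twist": 0}
    - {"claw": -1,"translation": [0,-1,-1],"twist": 0}
    - {"claw": -1,"translation": [0,-1,0],"twist": 0}
    - {"claw": -1,"translation": [0,-1,0],"twist": 0}
    - {"claw": -1,"translation": [0,-1,0],"twist": 0}
    - {"claw": -1,"translation": [0,-1,0],"twist": 0}
    - {"claw": -1,"translation": [0,0,0],"twist": 0}
    - {"claw": -1,"translation": [0,0,0],"twist": 0}

```text
t: 11.6
ee_pos: [0.3881, 0.0194, 0.16]
ee_rot: [0.195, 3.135, 0.001]
wrist_force: [-0.4, -0.1, 1.2]
opening: 0.0002
grip_force: 0.0
```

```bash
python3 - <<'E'
from h import *
import pickle
o=ctrl.get_obs();print(o['ee_pos'],toblk(o['ee_pos']))
a=grab('wrist','w4');pickle.dump(o,open('o4.pkl','wb'))
cv2.imwrite('pics/w4b.png',cv2.resize(a,(784,588),interpolation=cv2.INTER_CUBIC))
E
```

```text
[0.38813779 0.01938661 0.16004414] [[-90.77382714 -36.1654797  160.04414454]]
```

View pics/w4b.png

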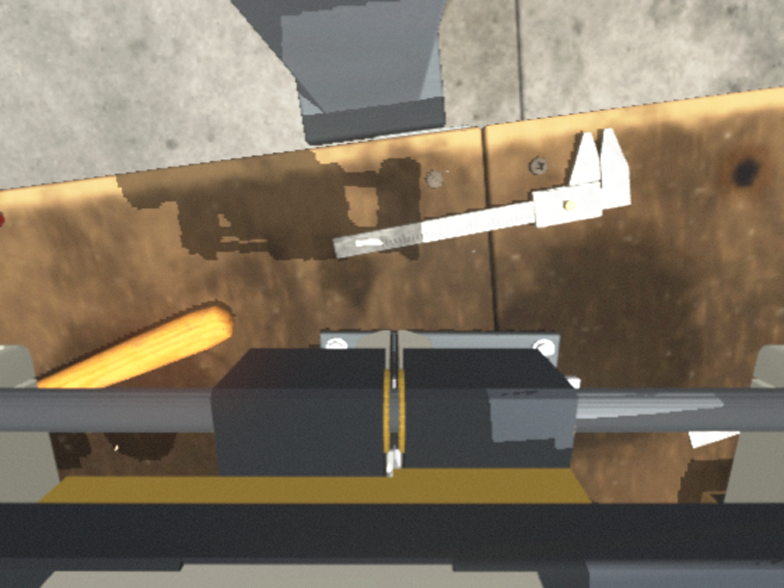

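Emit:
jog_arm:
  series:
    - {"claw": -1,"translation": [0,-0.5,-0.85],"twist": 0}
    - {"claw": -1,"translation": [0,-0.5,-0.85],"twist": 0}
    - {"claw": -1,"translation": [0,-0.5,-0.85],"twist": 0}
    - {"claw": -1,"translation": [0,0,-0.85],"twist": 0}
    - {"claw": -1,"translation": [-0.9,0,0],"twist": 0}
    - {"claw": -1,"translation": [-0.9,0,0],"twist": 0}
    - {"claw": -1,"translation": [-0.9,0,0],"twist": 0}
    - {"claw": -1,"translation": [0,0,0],"twist": 0}
    - {"claw": -1,"translation": [0,0,0],"twist": 0}

```text
t: 12.78
ee_pos: [0.4498, -0.0262, 0.2447]
ee_rot: [-0.193, -3.135, -0.0]
wrist_force: [0.1, -0.4, 0.3]
opening: 0.0003
grip_force: 0.0
```

```bash
python3 - <<'E'
from h import *
import pickle
o=ctrl.get_obs();print(o['ee_pos'],toblk(o['ee_pos']))
a=grab('wrist','w5');pickle.dump(o,open('o5.pkl','wb'))
p=proj('wrist',towld([[-24,-75,40],[0,-75,46],[24,-75,52]]),o);print(p)
u,v=p.mean(0).astype(int);x0,y0=max(u-90,0),max(v-70,0);print(x0,y0)
cv2.imwrite('pics/w5b.png',cv2.resize(a[y0:y0+135,x0:x0+180],None,fx=4.4,fy=4.4,interpolation=cv2.INTER_CUBIC))
E
```

```text
[ 0.44976565 -0.02615074  0.24465885] [[-23.96820885 -73.69750672 244.65885213]]
[[279.02940562 192.51333698]
 [278.98910506 211.55110414]
 [278.94883252 230.60580446]]
188 141
```

View pics/w5b.png

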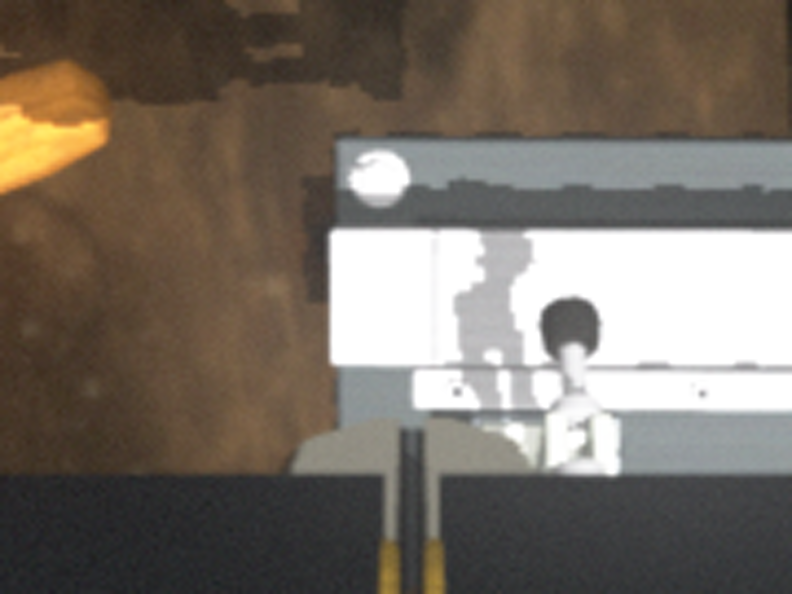

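```bash
python3 - <<'E'
from h import *
import pickle
o=pickle.load(open('o5.pkl','rb'))
f=lambda L:np.array(L)/4.4+[188,141]-.39
r=lambda L,z:toblk(ray('wrist',f(L),z,o)).round(2)
print('bar front',r([(330,300),(435,300)],.046),'fence end',r([(413,390)],.052),'plate',r([(337,160),(337,400)],.008))
print('far edge',r([(335,366),(780,366)],.046),'fence face',r([(420,369),(780,369)],.052),r([(420,369),(780,369)],.046),'near',r([(335,229),(780,229)],.046))
g=cv2.cvtColor(cv2.imread('pics/w5.png'),cv2.COLOR_BGR2GRAY).astype(int)
for v in (200,215):print(g[v,258:294])
for v in (228,231):print(g[v,274:290])
for u in (300,320,340,355):print(u,g[218:238,u])
E
```

```text
bar front [[ -3.64 -96.23  46.  ]
 [ -3.7  -65.3   46.  ]] fence end [[ 22.15 -71.73  52.  ]] plate [[-40.2  -95.88   8.  ]
 [ 39.43 -96.8    8.  ]]
far edge [[ 16.59 -94.99  46.  ]
 [ 16.31  37.78  46.  ]] fence face [[ 15.7  -69.69  52.  ]
 [ 15.48  36.03  52.  ]] [[ 17.47 -69.64  46.  ]
 [ 17.25  37.84  46.  ]] near [[-24.84 -94.5   46.  ]
 [-25.13  34.86  46.  ]]
[ 68  69  65  67 118 238 255 255 255 255 255 255 255 255 255 255 255 255
 255 255 255 255 255 255 255 255 255 254 247 251 255 255 255 255 255 255]
[ 96  93  93  97 127 239 255 255 255 255 255 255 255 255 255 255 255 255
 255 255 255 255 255 255 255 255 255 254 246 250 255 255 255 252 202 186]
[148 149 148 148 151 152 150 183 248 255 255 255 255 255 254 251]
[147 146 149 151 150 149 154 184 250 255 255 255 255 255 255 255]
300 [190 191 226 255 255 241 163 179 195 197 196 197 189 189 192 190 129 129
 151 178]
320 [104 150 214 223 229 243 236 240 244 242 228 195 208 242 245 248 252 247
 220 162]
340 [255 255 255 255 255 247 177 222 255 255 255 255 255 255 255 255 182 155
 153 154]
355 [255 255 255 255 255 218 160 211 255 255 255 255 255 255 255 255 208 161
 155 157]
```

Emit:
jog_arm:
  series:
    - {"claw": -1,"translation": [0,1,0],"twist": 0}
    - {"claw": -1,"translation": [0,1,0],"twist": 0}
    - {"claw": -1,"translation": [0,1,0],"twist": 0}
    - {"claw": -1,"translation": [0,1,0],"twist": 0}
    - {"claw": -1,"translation": [0,1,0],"twist": 0}
    - {"claw": -1,"translation": [-0.4,1,0],"twist": 0}
    - {"claw": -1,"translation": [-0.4,1,0],"twist": 0}
    - {"claw": -1,"translation": [0,1,0],"twist": 0}
    - {"claw": -1,"translation": [0,0.4,1],"twist": 0}
    - {"claw": -1,"translation": [0,0,1],"twist": 0}
    - {"claw": -1,"translation": [0,0,1],"twist": 0}
    - {"claw": -1,"translation": [0,0,1],"twist": 0}
    - {"claw": -1,"translation": [0,0,1],"twist": 0}
    - {"claw": -1,"translation": [0,0,1],"twist": 0}
    - {"claw": -1,"translation": [0,0,1],"twist": 0}
    - {"claw": -1,"translation": [0,0,1],"twist": 0}
    - {"claw": -1,"translation": [0,0,0.4],"twist": 0}
    - {"claw": -1,"translation": [0,0,0],"twist": 0}
    - {"claw": -1,"translation": [0,0,0],"twist": 0}

```text
t: 15.2
ee_pos: [0.4969, 0.1794, 0.0362]
ee_rot: [0.194, 3.134, 0.001]
wrist_force: [-0.1, -0.4, 0.6]
opening: 0.0007
grip_force: 0.0
```

```bash
python3 -c "
from h import *
o=ctrl.get_obs();print(toblk(o['ee_pos']),o['wrist_force'])"
```

```text
[[ -2.75881835 136.06674856  36.18898394]] [-0.11423051 -0.41305718  0.5839757 ]
```

Emit:
jog_arm:
  series:
    - {"claw": -1,"translation": [0,-0.3,0],"twist": 0}
    - {"claw": -1,"translation": [0,-0.25,0],"twist": 0}
    - {"claw": -1,"translation": [0,-0.1,0],"twist": 0}
    - {"claw": -1,"translation": [0,-0.1,0],"twist": 0}
    - {"claw": -1,"translation": [0,-0.1,0],"twist": 0}
    - {"claw": -1,"translation": [0,-0.1,0],"twist": 0}
    - {"claw": -1,"translation": [0,0,0],"twist": 0}

```text
t: 16.08
ee_pos: [0.4932, 0.1555, 0.035]
ee_rot: [0.194, 3.135, 0.0]
wrist_force: [0.1, 2.3, 1.7]
opening: 0.0005
grip_force: 1.1
```

```bash
python3 -c "
from h import *
o=ctrl.get_obs();print(toblk(o['ee_pos']),o['wrist_force'])"
```

```text
[[ -3.38516037 111.93563817  35.02801187]] [0.07775794 2.34128197 1.73583839]
```

Emit:
jog_arm:
  series:
    - {"claw": -1,"translation": [0,0.3,0],"twist": 0}
    - {"claw": -1,"translation": [0,0.3,-0.5],"twist": 0}
    - {"claw": -1,"translation": [1,0,-0.9],"twist": 0}
    - {"claw": 1,"translation": [1,0,0],"twist": 0}
    - {"claw": 1,"translation": [0.2,-1,0],"twist": 0}
    - {"claw": 1,"translation": [0,-1,0],"twist": 0}
    - {"claw": 1,"translation": [0,-1,0],"twist": 0}
    - {"claw": 1,"translation": [0,-1,0],"twist": 0}
    - {"claw": 1,"translation": [0,-0.7,0.5],"twist": 0}
    - {"claw": 1,"translation": [0,0,0.9],"twist": 0}
    - {"claw": 1,"translation": [-0.4,0,0],"twist": 0}
    - {"claw": 1,"translation": [-0.2,0,0],"twist": 0}
    - {"claw": 1,"translation": [0,0,0],"twist": 0}
    - {"claw": 1,"translation": [0,0,0],"twist": 0}

```text
t: 17.82
ee_pos: [0.4412, 0.059, 0.0355]
ee_rot: [0.194, 3.135, 0.0]
wrist_force: [-0.6, 0.0, -0.2]
opening: 0.0932
grip_force: 0.0
```

```bash
python3 -c "
from h import *
o=ctrl.get_obs();print(toblk(o['ee_pos']),o['wrist_force'],o['opening'])"
```

```text
[[-43.04071385   9.685284    35.49476186]] [-0.63997188  0.03368799 -0.1713551 ] 0.09317899446844963
```

Advance 11 mm, then nudge.

Emit:
jog_arm:
  series:
    - {"claw": 1,"translation": [-0.2,0,0],"twist": 0}
    - {"claw": 1,"translation": [-0.16,0,0],"twist": 0}
    - {"claw": 1,"translation": [-0.08,0,0],"twist": 0}
    - {"claw": 1,"translation": [0,0,0],"twist": 0}

```text
t: 18.32
ee_pos: [0.4518, 0.0573, 0.0348]
ee_rot: [-0.194, -3.135, 0.0]
wrist_force: [0.5, 0.5, 0.7]
opening: 0.093
grip_force: 0.0
```

Emit:
jog_arm:
  series:
    - {"claw": 1,"translation": [-0.05,0,0],"twist": 0}
    - {"claw": 1,"translation": [0,0,0],"twist": 0}

```text
t: 18.58
ee_pos: [0.4522, 0.0573, 0.0347]
ee_rot: [-0.194, -3.134, 0.0]
wrist_force: [-4.7, 0.7, 3.0]
opening: 0.0933
grip_force: 2.2
```

Emit:
jog_arm:
  series:
    - {"claw": 1,"translation": [-0.03,0,0],"twist": 0}
    - {"claw": 1,"translation": [0,0,0],"twist": 0}

```text
t: 18.82
ee_pos: [0.4523, 0.0573, 0.0346]
ee_rot: [-0.195, -3.133, -0.0]
wrist_force: [-7.7, 1.0, 7.5]
opening: 0.0928
grip_force: 4.3
```

Emit:
jog_arm:
  series:
    - {"claw": 1,"translation": [0.4,0,0],"twist": 0}
    - {"claw": 1,"translation": [0.6,0,0],"twist": 0}
    - {"claw": -1,"translation": [0,-0.8,-1],"twist": 0}
    - {"claw": -1,"translation": [0,-0.8,-1],"twist": 0}
    - {"claw": -1,"translation": [0,-0.9,-1],"twist": 0}
    - {"claw": -1,"translation": [0,-0.9,-1],"twist": 0}
    - {"claw": -1,"translation": [0,0,-1],"twist": 0}
    - {"claw": -1,"translation": [0,0,-1],"twist": 0}
    - {"claw": -1,"translation": [0,0,-1],"twist": 0}
    - {"claw": -1,"translation": [0,0,-1],"twist": 0}
    - {"claw": -1,"translation": [-0.6,0,-0.4],"twist": 0}
    - {"claw": -1,"translation": [-0.7,0,0],"twist": 0}
    - {"claw": -1,"translation": [0,0,0],"twist": 0}
    - {"claw": -1,"translation": [0,0,0],"twist": 0}

```text
t: 20.58
ee_pos: [0.45, -0.028, 0.2445]
ee_rot: [-0.194, -3.135, -0.0]
wrist_force: [-0.2, -0.2, 0.0]
opening: 0.0005
grip_force: 0.0
```

```bash
python3 - <<'E'
from h import *
import pickle
o=ctrl.get_obs();print(o['ee_pos'],toblk(o['ee_pos']))
a=grab('wrist','w6');pickle.dump(o,open('o6.pkl','wb'))
p=proj('wrist',towld([[-24,-75,40],[0,-75,46],[24,-75,52]]),o);print(p)
u,v=p.mean(0).astype(int);x0,y0=max(u-90,0),max(v-70,0);print(x0,y0)
cv2.imwrite('pics/w6b.png',cv2.resize(a[y0:y0+135,x0:x0+180],None,fx=4.4,fy=4.4,interpolation=cv2.INTER_CUBIC))
g=cv2.cvtColor(a,cv2.COLOR_BGR2GRAY).astype(int)
vb=int(p[1,1]);vf=int(p[2,1])
for v in (vb-10,vb,vf-1,vf+1):print(v,g[v,250:295])
E
```

```text
[ 0.44997608 -0.02796272  0.24452836] [[-23.53439904 -75.46933318 244.52836024]]
[[280.40377851 192.14695302]
 [280.37857522 211.19701477]
 [280.35337259 230.26312919]]
190 141
201 [ 84  87  88  80  66  63  65  66  71 123 237 255 255 255 255 255 255 255
 255 255 255 255 255 255 255 255 255 255 255 255 255 255 254 245 250 255
 255 255 255 255 255 255 255 255 255]
211 [ 91  93  93  95 100  96  96  91  90 121 234 254 255 255 255 255 255 255
 255 255 255 255 255 255 255 255 255 255 255 255 255 255 254 246 250 255
 255 255 255 255 255 255 252 201 183]
229 [ 98  99 103 103  96  96  97 100 102  97 100  99 101  98  93  85 111 143
 147 147 148 147 146 150 148 149 148 149 149 148 148 149 157 233 254 255
 255 255 255 255 254 251 227 156 223]
231 [ 94  94  94  96  93  95  99 103  99  96  98  96  99  97  98  91 109 138
 147 147 147 147 147 147 148 146 149 149 149 149 148 149 158 238 255 255
 255 255 255 255 255 254 254 253 255]
```

View pics/w6b.png

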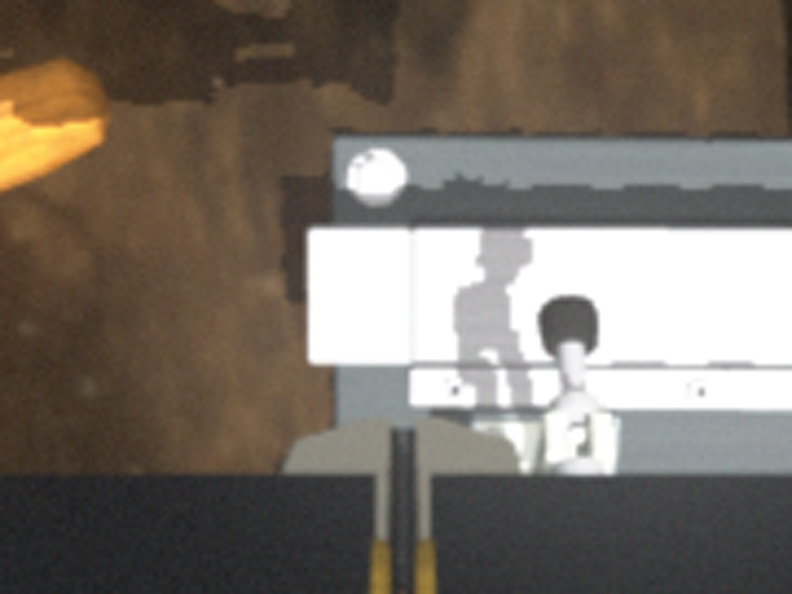

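Emit:
jog_arm:
  series:
    - {"claw": -1,"translation": [0,1,0],"twist": 0}
    - {"claw": -1,"translation": [0,1,0],"twist": 0}
    - {"claw": -1,"translation": [0,1,0],"twist": 0}
    - {"claw": -1,"translation": [0,1,0],"twist": 0}
    - {"claw": -1,"translation": [0,1,0],"twist": 0}
    - {"claw": -1,"translation": [-0.4,1,0],"twist": 0}
    - {"claw": -1,"translation": [-0.4,1,0],"twist": 0}
    - {"claw": -1,"translation": [0,1,0],"twist": 0}
    - {"claw": -1,"translation": [0,0,1],"twist": 0}
    - {"claw": -1,"translation": [0,0,1],"twist": 0}
    - {"claw": -1,"translation": [0,0,1],"twist": 0}
    - {"claw": -1,"translation": [0,0,1],"twist": 0}
    - {"claw": -1,"translation": [0,0,1],"twist": 0}
    - {"claw": -1,"translation": [0,0,1],"twist": 0}
    - {"claw": -1,"translation": [0,0,1],"twist": 0}
    - {"claw": -1,"translation": [0,0,1],"twist": 0}
    - {"claw": -1,"translation": [0,0,0.4],"twist": 0}
    - {"claw": -1,"translation": [0,0,0],"twist": 0}
    - {"claw": -1,"translation": [0,0,0],"twist": 0}

```text
t: 23.0
ee_pos: [0.4959, 0.1681, 0.0361]
ee_rot: [0.194, 3.134, 0.001]
wrist_force: [0.8, -0.3, 0.2]
opening: 0.0008
grip_force: 0.0
```

```bash
python3 -c "
from h import *
o=ctrl.get_obs();print(toblk(o['ee_pos']),o['wrist_force'])"
```

```text
[[ -2.28408832 124.75592216  36.10238201]] [ 0.81868325 -0.33089899  0.22965098]
```

Emit:
jog_arm:
  series:
    - {"claw": -1,"translation": [0,-0.2,0],"twist": 0}
    - {"claw": -1,"translation": [0,-0.2,0],"twist": 0}
    - {"claw": -1,"translation": [0,-0.08,0],"twist": 0}
    - {"claw": -1,"translation": [0,-0.06,0],"twist": 0}
    - {"claw": -1,"translation": [0,0,0],"twist": 0}

```text
t: 23.62
ee_pos: [0.4937, 0.1546, 0.0351]
ee_rot: [0.194, 3.135, 0.001]
wrist_force: [-0.1, 2.2, 2.2]
opening: 0.0005
grip_force: 1.0
```

```bash
python3 -c "
from h import *
o=ctrl.get_obs();print(toblk(o['ee_pos']),o['wrist_force'])"
```

```text
[[ -2.80155398 111.1410021   35.12883176]] [-0.14931526  2.19736069  2.21578863]
```

Emit:
jog_arm:
  series:
    - {"claw": -1,"translation": [0,0.3,0],"twist": 0}
    - {"claw": -1,"translation": [0,0.3,0],"twist": 0}
    - {"claw": -1,"translation": [0,0,-1],"twist": 0}
    - {"claw": -1,"translation": [0,0,-1],"twist": 0}
    - {"claw": -1,"translation": [0,0,-1],"twist": 0}
    - {"claw": -1,"translation": [0,0,-1],"twist": 0}
    - {"claw": -1,"translation": [0,0,-1],"twist": 0}
    - {"claw": -1,"translation": [0,0,-1],"twist": 0}
    - {"claw": -1,"translation": [0,0,-1],"twist": 0}
    - {"claw": -1,"translation": [-0.5,0,-1],"twist": 0}
    - {"claw": -1,"translation": [-1,-1,0],"twist": 0}
    - {"claw": -1,"translation": [-1,-1,0],"twist": 0}
    - {"claw": -1,"translation": [-1,-1,0],"twist": 0}
    - {"claw": -1,"translation": [-1,-1,0],"twist": 0}
    - {"claw": -1,"translation": [0,-1,0],"twist": 0}
    - {"claw": -1,"translation": [0,-1,0],"twist": 0}
    - {"claw": -1,"translation": [0,-0.28,0],"twist": 0}
    - {"claw": -1,"translation": [0,0,0],"twist": 0}
    - {"claw": -1,"translation": [0,0,0],"twist": 0}

```text
t: 26.0
ee_pos: [0.5876, 0.0007, 0.2349]
ee_rot: [-0.193, -3.136, -0.0]
wrist_force: [-1.1, 1.1, 0.0]
opening: 0.0005
grip_force: 0.0
```

```bash
python3 - <<'E'
from h import *
o=ctrl.get_obs();print(toblk(o['ee_pos']),o['wrist_force'])
s=grab('scene','s7');t=grab('top','t7')
cv2.imwrite('pics/c7.png',np.hstack([cv2.resize(s[130:310,200:360],(400,450)),cv2.resize(t[150:290,230:355],(400,450))]))
E
```

```text
[[109.50373298 -29.92517587 234.87785323]] [-1.14579674  1.05401667  0.03727841]
```

View pics/c7.png

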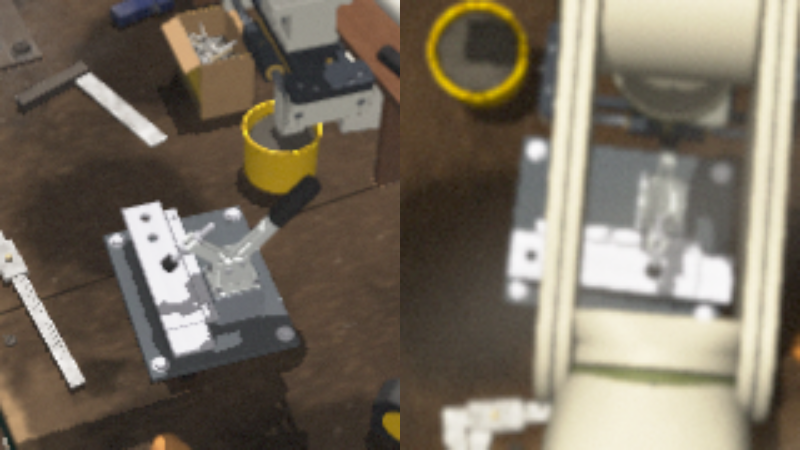

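Emit:
jog_arm:
  series:
    - {"claw": -1,"translation": [0,0,1],"twist": 0}
    - {"claw": -1,"translation": [0,0,1],"twist": 0}
    - {"claw": -1,"translation": [0,0,0.4],"twist": 0}
    - {"claw": -1,"translation": [0,0,0.4],"twist": 0}
    - {"claw": -1,"translation": [0,0,0.3],"twist": 0}
    - {"claw": -1,"translation": [0,0,0],"twist": 0}

```text
t: 26.85
ee_pos: [0.5875, -0.0003, 0.1572]
ee_rot: [-0.194, -3.135, -0.0]
wrist_force: [1.1, -1.2, 1.0]
opening: 0.0005
grip_force: 0.0
```

Emit:
jog_arm:
  series:
    - {"claw": -1,"translation": [-0.2,0,0.16],"twist": 0}
    - {"claw": -1,"translation": [-0.2,0,0.16],"twist": 0}
    - {"claw": -1,"translation": [-0.2,0,0.16],"twist": 0}
    - {"claw": -1,"translation": [0,0,0],"twist": 0}

```text
t: 27.35
ee_pos: [0.6026, -0.0022, 0.1449]
ee_rot: [-0.194, -3.135, -0.0]
wrist_force: [-1.5, -0.6, 0.5]
opening: 0.0004
grip_force: 0.4
```

Emit:
jog_arm:
  series:
    - {"claw": -1,"translation": [-0.16,0,0.2],"twist": 0}
    - {"claw": -1,"translation": [-0.16,0,0.2],"twist": 0}
    - {"claw": -1,"translation": [-0.14,0,0.18],"twist": 0}
    - {"claw": -1,"translation": [0,0,0],"twist": 0}

```text
t: 27.85
ee_pos: [0.6142, -0.0037, 0.1305]
ee_rot: [0.194, 3.135, -0.0]
wrist_force: [-0.2, 0.1, 0.5]
opening: 0.0004
grip_force: 0.1
```

Emit:
jog_arm:
  series:
    - {"claw": -1,"translation": [-0.12,0,0.2],"twist": 0}
    - {"claw": -1,"translation": [-0.12,0,0.22],"twist": 0}
    - {"claw": -1,"translation": [-0.12,0,0.22],"twist": 0}
    - {"claw": -1,"translation": [0,0,0],"twist": 0}

```text
t: 28.35
ee_pos: [0.6232, -0.0047, 0.1142]
ee_rot: [0.194, 3.135, 0.0]
wrist_force: [0.8, -0.2, -0.2]
opening: 0.0005
grip_force: 0.0
```

```bash
python3 - <<'E'
from h import *
o=ctrl.get_obs();print(toblk(o['ee_pos']),o['wrist_force'])
s=grab('scene','s8')
p=proj('scene',np.vstack([o['ee_pos'],towld([[62,-31,84],[152,-31,84],[121,-31,152]])]));print(p)
cv2.imwrite('pics/c8.png',cv2.resize(s[150:300,220:380],(800,600),interpolation=cv2.INTER_CUBIC)[:, :])
print((p-[220,150])*[5,4])
E
```

```text
[[145.43480411 -30.91692157 114.23246417]] [ 0.84522916 -0.207197   -0.19620795]
[[325.3280689  216.02755662]
 [292.79632448 231.88925513]
 [327.05472632 223.81835956]
 [316.72526064 207.36757242]]
[[526.64034451 264.11022647]
 [363.98162239 327.55702054]
 [535.2736316  295.27343824]
 [483.62630318 229.47028969]]
```

View pics/c8.png

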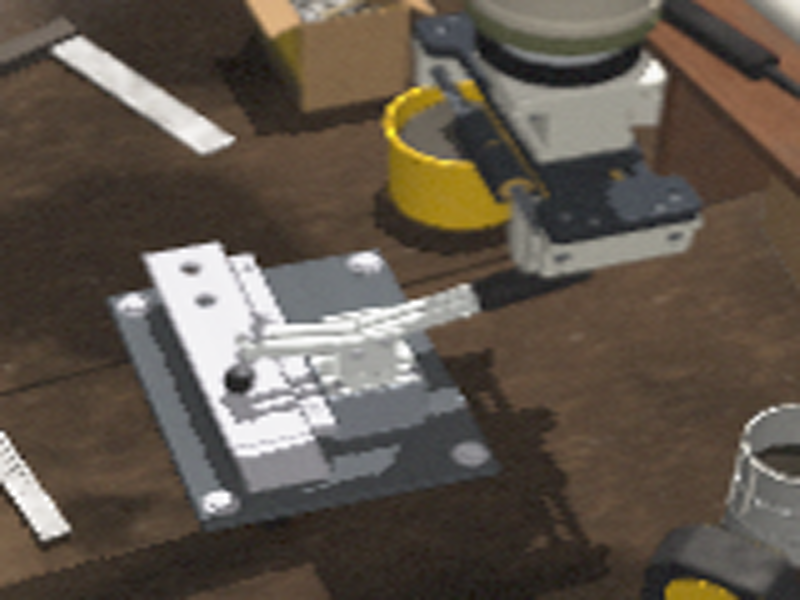

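Emit:
jog_arm:
  series:
    - {"claw": -1,"translation": [-0.08,0,0.2],"twist": 0}
    - {"claw": -1,"translation": [-0.06,0,0.2],"twist": 0}
    - {"claw": -1,"translation": [-0.04,0,0.12],"twist": 0}

```text
t: 28.78
ee_pos: [0.6273, -0.0052, 0.1016]
ee_rot: [-0.194, -3.135, -0.0]
wrist_force: [-4.6, -0.2, 4.0]
opening: 0.0008
grip_force: 2.2
```

Emit:
jog_arm:
  series:
    - {"claw": -1,"translation": [-0.04,0,0.14],"twist": 0}
    - {"claw": -1,"translation": [-0.02,0,0.14],"twist": 0}
    - {"claw": -1,"translation": [0,0,0],"twist": 0}

```text
t: 29.15
ee_pos: [0.6288, -0.0054, 0.0945]
ee_rot: [-0.194, -3.136, 0.0]
wrist_force: [-1.1, -0.5, 1.4]
opening: 0.0007
grip_force: 0.3
```

Emit:
jog_arm:
  series:
    - {"claw": -1,"translation": [0,0,0.08],"twist": 0}
    - {"claw": -1,"translation": [0,0,0],"twist": 0}

```text
t: 29.4
ee_pos: [0.629, -0.0055, 0.0933]
ee_rot: [0.194, 3.135, -0.0]
wrist_force: [-3.6, -0.5, 5.6]
opening: 0.0006
grip_force: 2.9
```

Emit:
jog_arm:
  series:
    - {"claw": -1,"translation": [0,0,0.06],"twist": 0}
    - {"claw": -1,"translation": [0,0,0],"twist": 0}

```text
t: 29.65
ee_pos: [0.6291, -0.0055, 0.093]
ee_rot: [0.194, 3.135, -0.0]
wrist_force: [-7.9, 0.4, 13.5]
opening: 0.0006
grip_force: 7.0
```

Emit:
jog_arm:
  series:
    - {"claw": -1,"translation": [0,0,0.05],"twist": 0}
    - {"claw": -1,"translation": [0,0,0],"twist": 0}

```text
t: 29.9
ee_pos: [0.6292, -0.0055, 0.0929]
ee_rot: [0.194, 3.134, -0.0]
wrist_force: [-11.8, 1.4, 22.0]
opening: 0.0003
grip_force: 10.6
```

Emit:
jog_arm:
  series:
    - {"claw": -1,"translation": [0,0,-0.3],"twist": 0}
    - {"claw": -1,"translation": [0,0,-1],"twist": 0}
    - {"claw": -1,"translation": [0,0,-1],"twist": 0}
    - {"claw": -1,"translation": [0,0,-1],"twist": 0}
    - {"claw": -1,"translation": [0,0,-1],"twist": 0}
    - {"claw": -1,"translation": [0,0,-1],"twist": 0}
    - {"claw": -1,"translation": [0,0,-1],"twist": 0}
    - {"claw": -1,"translation": [1,-0.7,0],"twist": 0}
    - {"claw": -1,"translation": [1,-0.7,0],"twist": 0}
    - {"claw": -1,"translation": [1,-0.4,0],"twist": 0}
    - {"claw": -1,"translation": [1,0,0],"twist": 0}
    - {"claw": -1,"translation": [1,0,0],"twist": 0}
    - {"claw": -1,"translation": [1,0,0],"twist": 0}
    - {"claw": -1,"translation": [1,0,0],"twist": 0}
    - {"claw": -1,"translation": [0,0,0],"twist": 0}
    - {"claw": -1,"translation": [0,0,0],"twist": 0}

```text
t: 31.9
ee_pos: [0.4502, -0.0286, 0.2477]
ee_rot: [0.194, 3.135, -0.0]
wrist_force: [0.6, 1.0, -0.0]
opening: 0.0003
grip_force: 0.0
```

```bash
python3 - <<'E'
from h import *
o=ctrl.get_obs();print(toblk(o['ee_pos']),o['wrist_force'])
a=grab('wrist','w9');s=grab('scene','s9')
p=proj('wrist',towld([[0,-71,46]]),o)[0].astype(int);x0,y0=max(p[0]-80,0),max(p[1]-70,0);print(x0,y0)
cv2.imwrite('pics/c9.png',np.hstack([cv2.resize(a[y0:y0+150,x0:x0+133],(533,600),interpolation=cv2.INTER_CUBIC),cv2.resize(s[170:350,260-20:320],(266,600))]))
g=cv2.cvtColor(a,cv2.COLOR_BGR2GRAY).astype(int)
for dv in(-12,-5,0,18,20):print(p[1]+dv,p[0]-28,g[p[1]+dv,p[0]-28:p[0]+10])
E
```

```text
[[-23.19498167 -76.08889945 247.74116404]] [ 0.60099248  1.02290923 -0.00590994]
203 140
198 255 [ 69  69  64  70 125 237 255 255 255 255 255 255 255 255 255 255 255 255
 255 255 255 255 255 255 255 255 255 252 242 253 255 255 255 255 255 255
 255 255]
205 255 [ 77  70  70  72 110 235 255 255 255 255 255 255 255 255 255 255 255 255
 255 255 255 255 255 255 255 255 255 253 241 253 255 255 255 255 255 255
 255 255]
210 255 [103  98  97  94 123 233 255 255 255 255 255 255 255 255 255 255 255 255
 255 255 255 255 255 255 255 255 255 253 243 253 255 255 255 255 255 255
 255 255]
228 255 [ 98  98  98 101 100 100 102 102  99  99  94 102 133 146 149 150 147 149
 150 150 149 150 148 150 149 151 152 158 190 247 255 255 255 255 255 254
 253 237]
230 255 [ 95  96  99 102 103  99 100  99 101  98  93 101 130 147 147 146 148 148
 145 148 150 148 146 149 150 149 148 147 173 245 255 255 255 255 255 255
 255 255]
```

View pics/c9.png

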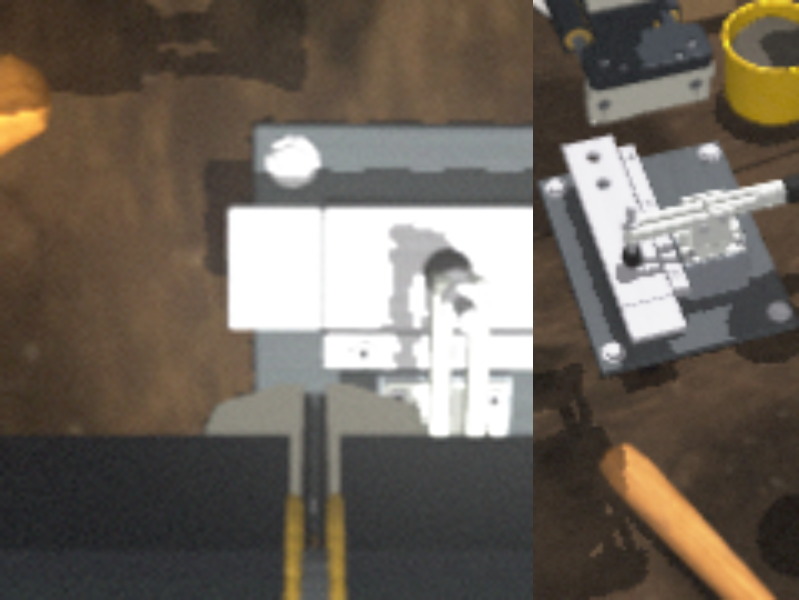

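```bash
python3 -c "
from h import *
print(order.job_done())"
```

```text
the job is handed in; nothing more can be done
None
```

The bar is set flush against the fence with the scribed line on the free edge (within about 0.3 mm in the last wrist image). The clamp handle was pressed to its stop at the fully-down height, the hammer, try square and tape measure were not touched, and the job was handed in at about 32 s.

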